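Set the pipe cradle's sliding leg to its length line and cam it tight

TASK

Set the pipe cradle on the bench to length: lift the loose spatter cover off the graduated bar and stand it on the bench clear of the cradle, then slide the leg towards the cradle's head until its pointer tip is on the white line drawn round the bar. Holding the leg there between the fingers, squeeze its cam lever fully shut against it, and finish still gripping the leg and the shut lever. Do not clamp the leg away from the line, and leave the square tube, the bolt and the steel plate behind it where they are.

Things in the scene. Friction and masses are not known exactly. Their poses are not given: they have to be found in the camera images.
- cradle: Fixed pipe cradle. Origin on the bench under its middle, z up; the square dark steel bar (20 x 20 mm, engraved scale) runs level along its y axis to y = +155 mm, bar axis at z = 60, top face z = 70 mm. The head, a grey block with bolted foot (110 mm wide in x) and a V rest on top, stands at y = -160 to -104 mm, up to z = 115 mm; clear beside and under the bar.
- length_line: White line 2.6 mm wide drawn round the bar at the wanted length; fixed. Origin on the bar's top face, mid-line; axes as the cradle's. It lies at y = -75 to -35 mm in the cradle's frame, hidden under the spatter cover at the start.
- spatter_cover: Loose sheet-steel cover, an upside-down U channel 100 mm long (its y, along the bar), 31 mm wide, 28 mm high, about 160 g. Sits over the bar between head and leg, its 2.5 mm top plate on the bar's top face, 2.7 mm play each side; it blocks the leg's way. Lift it straight up. Origin under its middle, level with its lower edges (44.5 mm above the bench on the bar, 0 when stood on the bench).
- cover_handle (a point): Middle of the cover's bow handle: a 9 mm round bar along the cover's y, 40 mm long, 52 mm above the cover's underside, 19 mm of air below it. Grasp across it (fingers closing along x).
- leg_slide (a joint): Travel of the sliding leg, m: 0 at the bar's outer end (where it starts), growing towards the head (cradle -y), at most 0.16. In the cradle's frame the sleeve's middle is at y = 0.110 - value, the pointer tip at y = 0.068 - value. Slides easily (1 N) while the lever is open; shut, the lever clamps it against about 15 N. Pushing the lever alone makes the leg run along the bar.
- sliding_leg: Aluminium sleeve of the leg, round the bar: 60 mm long in y, 28 mm wide in x, z = 43 to 77 mm. Origin on the bench under its middle, axes as the cradle's. Back (+x) side: a finger notch, its flat floor at x = +14 mm, between shoulders at y = -19 and +7 mm that stand 7.5 mm proud. On its outer end (y = +20 to +30) a V rest, 47 mm wide in x, top z = 115 mm, and below it a foot down to the bench.
- pointer_tip (a point): Tip of the small steel tongue at the leg's head end, 42 mm from the sleeve's middle towards the head, just above the bar's top face. It goes on the white line.
- grip_flat (a point): Middle of the floor of the finger notch on the back of the sleeve (notch 26 mm wide along the bar), 60 mm above the bench, 6 mm from the sleeve's middle towards the head: one finger belongs here, the other faces it across the leg, outside the lever.
- cam_lever (a joint): Lever angle, rad: 0 fully shut along the sleeve's -x side, 0.72 wide open; starts at 0.53 to 0.64. Upright pin at x = -24.5, y = +21 mm in the leg's frame; the 44 mm lever points from it towards the head and its tip swings out to -x as it opens. Stays where left (about 2 N at the tip moves it). Its cam starts to nip the bar below about 0.5; about 12 N at the tip shuts it, and it then stays shut.
- lever_handle: Dark steel lever, 6.5 mm thick, 19 mm high, 60 mm above the bench; origin on the pin. Leg and lever measure 47 mm across when shut and about 70 mm at grip_flat with the lever at 0.6. Only the lever's side moves as it shuts, the leg never gives sideways: for two fingers that close evenly, shift the hand towards the cradle's +x by half the closing distance.
- square_bar: Bystander: black square steel tube offcut, 150 x 25 x 25 mm, lying behind the cradle.
- bolt: Bystander: large steel bolt standing on its head, 27 mm across, 55 mm high.
- coupon3: Bystander: flat steel plate, 35 x 80 x 5 mm, lying on the bench.
- torch_positioner: Fixed obstacle to the right of the cradle: a welding torch on a jointed arm and a thin upright post, in the space x = 0.37 to 0.60, y = -0.22 to 0.0 m of the bench, up to 0.34 m high. Swing over it or round it.
There are look-alikes about, which are no part of the job. Several things have the shape of the spatter_cover; the one meant has the colours described above.

How it is judged:
On the way, in this order (a step that is already met when the one before it is completed fails the run):
1. the cover has been taken off the bar and stands or lies still on the bench, clear of the bar, let go (height (world z) of cover_handle below 0.058 m and (x of spatter_cover in the frame of cradle below -0.05 m or x of spatter_cover in the frame of cradle above 0.05 m or y of spatter_cover in the frame of cradle below -0.2 m or y of spatter_cover in the frame of cradle above 0.2 m) and linear speed of spatter_cover below 0.02 m/s and contact force between the fingers and spatter_cover below 0.1 N), for 0.2 s.
2. the leg's pointer is on the white line (within 5 mm) with the lever still open (above 0.3) (y of pointer_tip in the frame of length_line between -0.005 and 0.005 m and value of joint cam_lever above 0.3 rad), for 0.1 s.
3. the lever is shut (below 0.06) on the line with the fingers gripping leg and lever (value of joint cam_lever below 0.06 rad and y of pointer_tip in the frame of length_line between -0.005 and 0.005 m and contact force between the fingers and sliding_leg above 2 N and contact force between the fingers and lever_handle above 2 N), for 0.2 s.
At the end, for the whole second after the job is handed in: The cover is still on the bench, its middle 50 mm or more to the side of the bar's axis (or beyond the cradle's ends); the pointer tip is within 5 mm of the line along the bar; the lever is under 0.06 rad; the fingers still press both leg and lever with over 2 N (all of step 3 and height (world z) of cover_handle below 0.058 m and (x of spatter_cover in the frame of cradle below -0.05 m or x of spatter_cover in the frame of cradle above 0.05 m or y of spatter_cover in the frame of cradle below -0.2 m or y of spatter_cover in the frame of cradle above 0.2 m) and height (world z) of spatter_cover above -0.02 m and linear speed of spatter_cover below 0.02 m/s); the arm keeps its last pose, push and grip.
It fails at once if the lever is clamped (below 0.25) while the pointer is more than 8 mm from the line (value of joint cam_lever below 0.25 rad and (y of pointer_tip in the frame of length_line above 0.008 m or y of pointer_tip in the frame of length_line below -0.008 m)).
It fails at once if the tube, the bolt or the plate is moved by more than 30 mm (distance of any of square_bar, bolt, coupon3 from where it was at the start of the episode above 0.03 m).
It also fails if it takes over 61 s, if anything falls off the work surface, if the arm or the gripper's body presses on something with over 40 N, if the wrist force passes 120 N, or if a joint passes its speed limit or range.

ROBOT

A 6-joint arm with a two-finger parallel gripper is mounted at the origin on a cart in front of the work surface, level with it; the furniture and walls round the work are solid. World frame = base frame: x ahead of the robot, y to its left, z up, the work surface at z = 0. Lengths are in m, angles in rad, forces in N, time in s.
With the tool pointing down it reaches from about 0.25 to 0.725 m from the base axis. Payload 4 kg.
Tool frame: the origin (TCP) lies on the centre line of the jaws, within the pads' length; the fingertips stand 22 mm ahead of it and the grasp point (between the pads) lies 3 mm ahead of it; z points along the fingers, y is the line along which they close (so a half turn about z gives the same grasp; the last joint's range is limited). The gripper opens to 85 mm and grips with 20 to 120 N. Pads are 22 mm wide; open, the fingers measure 114 mm over their backs; the gripper's body (76 mm by 85 mm) begins 54 mm behind the grasp point. The pads swing forward as they close: fully open they stand 13 mm farther back than shut.
Start: joints at [0, 0.241, 0.005, 1.335, 0, 1.571], TCP at [0.5, -0, 0.253] pointing down, gripper open.
Joint ranges: [-2.72, 2.72], [-1.05, 1.87], [-1.09, 1.28], [-1.99, 2.15], [-1.42, 1.44], [-3.14, 3.14]. Speed limits (rad/s): [2.79, 2.79, 3.14, 3.14, 3.14, 3.14].

INTERFACE

Orientations are given as a unit quaternion [x, y, z, w].
In Python, from workcell import bot gives the robot as it stands.
- The arm moves only by the shell command python3 -m inch 'ROWS'. ROWS is JSON, one flat list of numbers, 7 for each row, row after row: the shift along the world's x, y, z in mm, then the turn, a rotation vector about the world's x, y, z in rad, then the opening in per cent of the stroke, from 0 (shut) to 100 (fully open). A call has 1 to 8 rows; each row is the pose to reach, as a shift and turn from the pose commanded when the call began; what a row does not reach only later rows make up. A row lasts 1/12 s, in which the tool goes at most 41.7 mm and 7.16 degrees, less where a joint would pass 70% of its speed; a pose out of reach is approached as far as the arm can. A call with a gripper value outside its range is refused whole. The fingers move at their own pace and stop on an object; the grip force is fixed at half the most. Time passes only in rows, so rows that repeat a pose let the fingers close. It gives the time, the measured TCP pose, the force, the opening and the grip force at its end, in the units of the state.
- bot.get_obs(): the state, without advancing time (a new reading comes with each control period).
- bot.camera(name): name is "scene" or "side" or "wrist"; returns the picture (420x560x3 uint8, blue, green, red); there is no depth.
- bot.camera_info(name): a dict with "intrinsics" (3x3 intrinsics, pixels), "camera_from_world" (4x4, takes a point from world to camera coordinates); the wrist camera has in their place "hand_eye" (4x4, takes a point from camera to tool coordinates, whose origin is the TCP and whose axes are the flange's). Camera axes: x right, y down, z forward; pixel columns grow to the right and rows downward; lengths in m; the calibration is good to about 2 mm. The wrist camera is an equidistant fisheye: a pixel r from the principal point sees the ray r / f radians off the axis. A picture is of the moment at which its call begins: read the wrist's pose just before it. camera_info takes no time and is no camera call.
- bot.job_done(): hands the job in; it is judged then, once.
Trained networks look in the newest picture that a camera, given by its name, has taken for a name from the list of things; names that differ only in an ending like _2 or _b are one class to them, and where a whole thing is asked for, a point or a joint stands for the part that bears it (a point fixed in the world has none). Each returns a list of dicts, best first, with "confidence" (0 to 1); they miss things now and then, are a little off and sometimes report something else, mostly with a low value. They report only what shows in the picture. A call takes as long as a camera call. They do not tell look-alikes from the thing itself.
- bot.silhouettes(camera, target): "mask" (420x560 bool, what is visible of it) and "uv" ([column, row] in pixels, amid what is visible of it).
- bot.spot_point(camera, target): "uv" ([column, row] in pixels: a listed point, or the origin of a listed thing).
The state is a dict: "clock": time; "joint_pos": joint angles; "joint_vel": joint speeds; "tau": joint torques, N m; "eef_pos": TCP position; "tool_rot": TCP orientation; "ft_force": force on the tool from outside, world axes, zero at the start; "ft_torque": the same for the moment, N m; "grip_width": finger opening in m; "grasp_force": force on a finger pad.
Only numpy, scipy, OpenCV 4.12 (cv2) and the standard library are available. Lean on these libraries where they do the work, as an engineer would, in place of code of your own. Each camera call takes 0.05 s, during which the arm holds its last target. There are 200 camera calls.

## Working session

There is one attempt and no reset: what is moved stays moved. The work goes in short steps, Python scripts to look and compute and a shell command to move; the robot and the scene stay as the last step left them, time stands still between calls to the robot, and variables do not carry over. Pictures are saved under pics/ and viewed, at most 10 in all, crops included, and the job is handed in when it is done.

```bash
mkdir -p pics; ls; cat > h.py <<'E'
import numpy as np, cv2
from workcell import bot
from scipy.spatial.transform import Rotation as R
def ray(cam,uv,obs=None):
    i=bot.camera_info(cam);K=np.array(i["intrinsics"])
    if cam!="wrist":
        T=np.linalg.inv(np.array(i["camera_from_world"]))
        d=np.linalg.inv(K)@[uv[0],uv[1],1]
    else:
        o=obs or bot.get_obs();W=np.eye(4);W[:3,:3]=R.from_quat(o["tool_rot"]).as_matrix();W[:3,3]=o["eef_pos"]
        T=W@np.array(i["hand_eye"])
        a=np.array([(uv[0]-K[0,2])/K[0,0],(uv[1]-K[1,2])/K[1,1]]);r=np.linalg.norm(a)+1e-12
        d=np.r_[np.sin(r)*a/r,np.cos(r)]
    d=T[:3,:3]@d
    return T[:3,3],d/np.linalg.norm(d)
def atz(cam,uv,z,obs=None):
    p,d=ray(cam,uv,obs);return p+d*(z-p[2])/d[2]
def proj(cam,P,obs=None):
    i=bot.camera_info(cam);K=np.array(i["intrinsics"])
    if cam!="wrist": T=np.array(i["camera_from_world"])
    else:
        o=obs or bot.get_obs();W=np.eye(4);W[:3,:3]=R.from_quat(o["tool_rot"]).as_matrix();W[:3,3]=o["eef_pos"]
        T=np.linalg.inv(W@np.array(i["hand_eye"]))
    c=T[:3,:3]@np.array(P)+T[:3,3]
    if cam!="wrist": u=K@c;return u[:2]/u[2]
    t=np.arctan2(np.hypot(c[0],c[1]),c[2]);n=c[:2]/(np.hypot(c[0],c[1])+1e-12)
    return K[:2,2]+np.array([K[0,0],K[1,1]])*t*n
E
python3 - <<'E'
from h import *
o=bot.get_obs();print(o)
for c in("scene","side","wrist"):
    im=bot.camera(c);cv2.imwrite(f"pics/{c}0.png",im)
    for t in("cradle","cover_handle","pointer_tip","grip_flat","lever_handle","sliding_leg","spatter_cover","bolt","coupon3","square_bar"):
        print(c,t,[(np.round(r["uv"]).tolist(),round(r["confidence"],2)) for r in bot.spot_point(c,t)[:3]])
s=np.hstack([cv2.imread("pics/scene0.png"),cv2.imread("pics/side0.png")]);cv2.imwrite("pics/a.png",cv2.resize(s,(800,300)))
E
```

```text
pics
{'clock': 0.0, 'joint_pos': array([ 7.15846903e-06,  2.41416894e-01,  3.74143962e-03,  1.33516852e+00,
       -1.71435256e-05,  1.57080425e+00]), 'joint_vel': array([-7.68264994e-06,  6.06005811e-06,  5.49636377e-04, -6.82222978e-05,
       -8.34335653e-04,  4.21523731e-04]), 'tau': array([ 5.50268451e-04, -3.72315860e+01,  2.52406776e+01,  1.67737965e-02,
        2.29149265e-05,  1.14679995e-05]), 'eef_pos': array([ 4.99433736e-01, -1.25072153e-06,  2.52417497e-01]), 'tool_rot': array([ 0.70710667,  0.70710615, -0.00073002, -0.00071789]), 'ft_force': array([-0.60444587,  0.54044004, -0.18619507]), 'ft_torque': array([ 0.0351635 , -0.01404477,  0.00252496]), 'grasp_force': 0.0, 'grip_width': 0.0851615918771142}
scene cradle [([261.0, 260.0], 0.63)]
scene cover_handle [([258.0, 320.0], 0.98), ([275.0, 224.0], 0.64)]
scene pointer_tip [([242.0, 254.0], 0.71), ([228.0, 262.0], 0.6)]
scene grip_flat [([228.0, 263.0], 0.57)]
scene lever_handle [([231.0, 278.0], 0.6)]
scene sliding_leg [([230.0, 282.0], 0.76), ([274.0, 239.0], 0.6)]
scene spatter_cover [([270.0, 240.0], 0.78), ([258.0
[... 196 characters left out ...]
0, 199.0], 0.86), ([192.0, 187.0], 0.78), ([344.0, 253.0], 0.18)]
side pointer_tip [([250.0, 189.0], 0.6)]
side grip_flat [([264.0, 201.0], 0.56), ([251.0, 184.0], 0.51)]
side lever_handle [([235.0, 184.0], 0.36)]
side sliding_leg [([246.0, 202.0], 0.77)]
side spatter_cover [([192.0, 199.0], 0.88), ([266.0, 212.0], 0.78)]
side bolt [([330.0, 236.0], 0.47)]
side coupon3 [([344.0, 253.0], 0.71), ([249.0, 186.0], 0.16)]
side square_bar [([310.0, 207.0], 0.95)]
wrist cradle []
wrist cover_handle []
wrist pointer_tip []
wrist grip_flat []
wrist lever_handle []
wrist sliding_leg []
wrist spatter_cover []
wrist bolt [([426.0, 111.0], 0.69)]
wrist coupon3 [([412.0, 178.0], 0.57)]
wrist square_bar []
```

View pics/a.png

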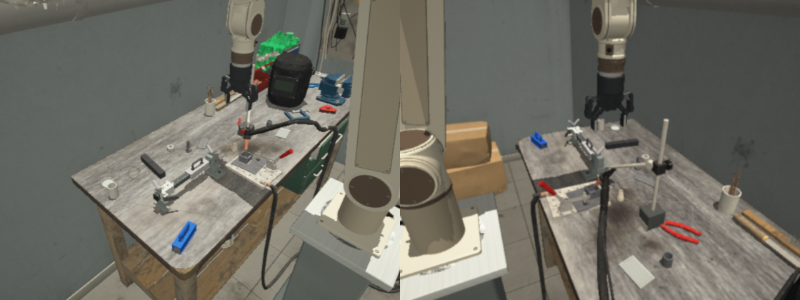

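View pics/wrist0.png

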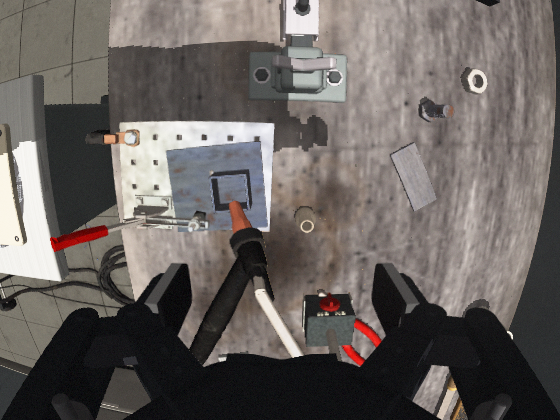

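```bash
python3 - <<'E'
from h import *
for n,a in {"cover":((275,224),(267,199)),"coverdecoy":((258,320),(192,187)),"legorig":((230,282),(246,202)),"pointer":((242,254),(250,189)),"lever":((231,278),(235,184))}.items():
    p,d=ray("scene",a[0]);q,e=ray("side",a[1])
    A=np.c_[d,-e];s=np.linalg.lstsq(A,q-p,rcond=None)[0]
    print(n,np.round(p+d*s[0],3),np.round(q+e*s[1],3))
for c,n,uv,z in [("scene","handle",(275,224),.0965),("side","handle",(267,199),.0965),("scene","ptr",(242,254),.071),("side","ptr",(250,189),.071),("scene","lever",(231,278),.06),("side","lever",(235,184),.06),("scene","leg",(230,282),0),("side","leg",(246,202),0),("scene","bolt",(262,208),.0),("wrist","bolt",(426,111),0),("side","plate",(344,253),0),("scene","plate",(281,201),0),("wrist","plate",(412,178),0),("side","tube",(310,207),.01),("scene","tube",(212,235),.01),("scene","cradle",(261,260),0)]:
    print(c,n,np.round(atz(c,uv,z),3))
E
```

```text
cover [0.528 0.194 0.094] [0.526 0.194 0.093]
coverdecoy [0.369 0.423 0.054] [0.369 0.423 0.054]
legorig [0.531 0.36  0.005] [ 0.523  0.36  -0.   ]
pointer [0.527 0.316 0.072] [0.522 0.316 0.068]
lever [0.497 0.382 0.06 ] [0.496 0.382 0.059]
scene handle [0.526 0.197 0.097]
side handle [0.524 0.189 0.097]
scene ptr [0.528 0.315 0.071]
side ptr [0.519 0.309 0.071]
scene lever [0.497 0.382 0.06 ]
side lever [0.495 0.38  0.06 ]
scene leg [0.534 0.357 0.   ]
side leg [0.523 0.359 0.   ]
scene bolt [0.691 0.076 0.   ]
wrist bolt [0.673 0.085 0.   ]
side plate [0.664 0.003 0.   ]
scene plate [0.672 0.008 0.   ]
wrist plate [0.66  0.001 0.   ]
side tube [0.689 0.236 0.01 ]
scene tube [0.699 0.274 0.01 ]
scene cradle [0.531 0.247 0.   ]
```

The scene view shows the cradle running nearly along world y: the head is near y 0.12, the leg near y 0.36, and the lever faces the robot. A blue look-alike cover sits at (0.37, 0.42). The wrist view shows the head at about (298,75), the bolt at (430,108) and the plate at (413,176). I'll move in for a closer look.

```bash
python3 -m inch '[10,30,0,0,0,0,100, 20,70,0,0,0,0,100, 25,110,20,0,0,0,100, 25,120,30,0,0,0,100, 25,120,30,0,0,0,100, 25,120,30,0,0,0,100]'
python3 - <<'E'
from h import *
o=bot.get_obs();im=bot.camera("wrist");cv2.imwrite("pics/w1.png",im)
print(o["clock"],o["eef_pos"])
print(np.round(np.array(bot.camera_info("wrist")["hand_eye"]),3))
for t,z in (("cover_handle",.0965),("spatter_cover",.0445),("pointer_tip",.071),("grip_flat",.06),("lever_handle",.06),("sliding_leg",0),("cradle",0),("square_bar",.012),("bolt",0),("coupon3",0)):
    for r in bot.spot_point("wrist",t)[:2]: print(t,np.round(r["uv"]),round(r["confidence"],2),np.round(atz("wrist",r["uv"],z,o),3))
E
```

```text
clock: 2.15
eef_pos: [0.5253, 0.1207, 0.2836]
tool_rot: [0.706, 0.708, 0.0, 0.001]
ft_force: [-0.2, 0.0, -0.5]
grip_width: 0.0852
grasp_force: 0.0
2.15 [0.52527809 0.12069769 0.28359235]
[[-0.001 -0.957 -0.29   0.074]
 [ 1.    -0.001 -0.001 -0.001]
 [ 0.001 -0.29   0.957 -0.12 ]
 [ 0.     0.     0.     1.   ]]
cover_handle [276. 106.] 0.89 [0.519 0.202 0.097]
spatter_cover [276. 108.] 0.68 [0.519 0.201 0.044]
cradle [277.  70.] 0.76 [0.519 0.249 0.   ]
square_bar [417.  68.] 0.97 [0.694 0.261 0.012]
coupon3 [377. 258.] 0.71 [0.66  0.001 0.   ]
```

View pics/w1.png

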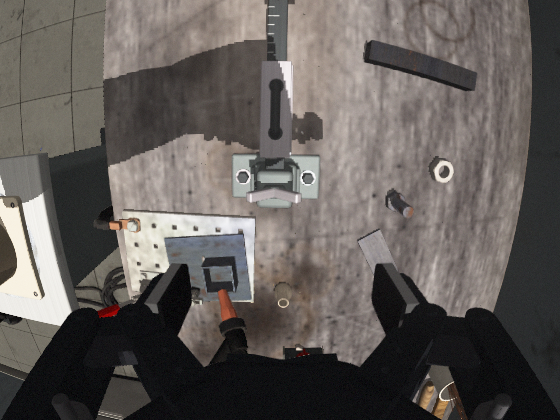

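The handle runs from about (276,83) to (276,135) on the grey cover, the head bolts are at (243,177) and (309,177), and the tube is at (417,68). I'll work out the yaw and the bench edge.

```bash
python3 - <<'E'
from h import *
for n,uv,z in [("h1",(276,84),.0965),("h2",(276,133),.0965),("b1",(243,177),.015),("b2",(309,177),.015),("coverL top",(262,62),.0725),("coverR top",(292,62),.0725),("coverLb",(261,153),.0725),("coverRb",(290,153),.0725),("barL",(268,20),.07),("barR",(289,20),.07),("edge",(106,110),0)]:
    print(n,np.round(atz("wrist",uv,z),4))
E
```

```text
h1 [0.5191 0.2216 0.0965]
h2 [0.519  0.1752 0.0965]
b1 [0.477  0.1172 0.015 ]
b2 [0.5575 0.117  0.015 ]
coverL top [0.5048 0.2467 0.0725]
coverR top [0.5347 0.2465 0.0725]
coverLb [0.5032 0.1534 0.0725]
coverRb [0.5327 0.1533 0.0725]
barL [0.5106 0.2923 0.07  ]
barR [0.5319 0.2922 0.07  ]
edge [0.2875 0.2116 0.    ]
```

```bash
python3 -m inch '[-3,35,-25,0,0,-0.02,100, -6,70,-60,0,0,-0.02,100, -6,79,-95,0,0,-0.02,100, -6,79,-130,0,0,-0.02,100, -6,79,-160,0,0,-0.02,100, -6,79,-175,0,0,-0.02,100, -6,79,-181,0,0,-0.02,100, -6,79,-181,0,0,-0.02,50]'
python3 -m inch '[0,0,0,0,0,0,0, 0,0,0,0,0,0,0, 0,0,0,0,0,0,0, 0,0,0,0,0,0,0, 0,0,0,0,0,0,0, 0,0,0,0,0,0,0]'
```

```text
clock: 3.37
eef_pos: [0.5179, 0.1986, 0.1006]
tool_rot: [0.714, 0.7, -0.002, -0.001]
ft_force: [0.0, -1.1, 0.4]
grip_width: 0.0751
grasp_force: 0.0
clock: 3.87
eef_pos: [0.5195, 0.1992, 0.1034]
tool_rot: [0.714, 0.7, 0.001, 0.0]
ft_force: [-1.3, -0.5, 3.4]
grip_width: 0.007
grasp_force: 58.6
```

```bash
python3 -m inch '[0,0,10,0,0,0,0, 0,0,30,0,0,0,0, 0,0,50,0,0,0,0, -20,0,60,0,0,0,0, -50,0,62,0,0,0,0, -85,0,60,0,0,0,0, -115,0,50,0,0,0,0, -138,0,30,0,0,0,0]'
python3 - <<'E'
from h import *
im=bot.camera("wrist");cv2.imwrite("pics/w2.png",im)
E
```

```text
clock: 4.53
eef_pos: [0.3802, 0.1994, 0.1342]
tool_rot: [0.714, 0.7, 0.002, 0.0]
ft_force: [0.5, 0.7, -2.2]
grip_width: 0.0068
grasp_force: 58.9
```

View pics/w2.png

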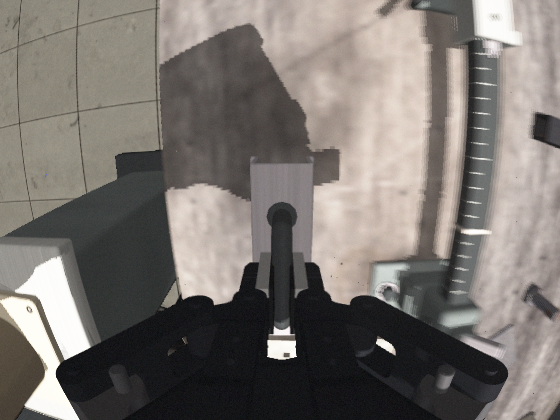

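The cover is in the grip, seen at (282,240). The white line on the bar now shows at about (473,231). The space below the cover is free, so I'll lower it.

```bash
python3 -m inch '[0,0,-25,0,0,0,0, 0,0,-50,0,0,0,0, 0,0,-65,0,0,0,0, 0,0,-71,0,0,0,0, 0,0,-74,0,0,0,0, 0,0,-74,0,0,0,0]'
```

```text
clock: 5.08
eef_pos: [0.3807, 0.1987, 0.0592]
tool_rot: [0.714, 0.7, -0.001, -0.0]
ft_force: [-0.3, 1.0, -0.8]
grip_width: 0.0065
grasp_force: 59.0
```

```bash
python3 - <<'E'
from h import *
o=bot.get_obs();im=bot.camera("wrist")
for t,z in (("cover_handle",.052),("pointer_tip",.071),("grip_flat",.06),("lever_handle",.06),("sliding_leg",0)):
    for r in bot.spot_point("wrist",t)[:2]: print(t,np.round(r["uv"]),round(r["confidence"],2),np.round(atz("wrist",r["uv"],z,o),3))
o=cv2.imread("pics/w2.png")
E
```

```text
cover_handle [281. 282.] 0.74 [0.379 0.2   0.052]
cover_handle [280. 243.] 0.34 [0.379 0.219 0.052]
sliding_leg [534. 387.] 0.44 [0.659 0.005 0.   ]
```

```bash
python3 -m inch '[0,0,-1,0,0,0,0, 0,0,-1,0,0,0,40, 0,0,-1,0,0,0,60, 0,0,-1,0,0,0,80, 0,0,10,0,0,0,100, 0,0,40,0,0,0,100, 30,10,80,0,0,0,100, 60,30,120,0,0,0,100]'
python3 -m inch '[35,20,30,0,0,0,100, 75,45,30,0,0,0,100, 80,50,30,0,0,0,100, 80,50,30,0,0,0,100]'
python3 - <<'E'
from h import *
o=bot.get_obs();im=bot.camera("wrist");cv2.imwrite("pics/w3.png",im);print(o["eef_pos"])
for t,z in (("cover_handle",.052),("pointer_tip",.071),("grip_flat",.06),("lever_handle",.06),("sliding_leg",0)):
    for r in bot.spot_point("wrist",t)[:2]: print(t,np.round(r["uv"]),round(r["confidence"],2),np.round(atz("wrist",r["uv"],z,o),3))
E
```

```text
clock: 6.05
eef_pos: [0.4277, 0.2203, 0.1629]
tool_rot: [0.714, 0.7, -0.002, -0.0]
ft_force: [2.3, 1.2, -0.5]
grip_width: 0.0851
grasp_force: 0.0
clock: 6.38
eef_pos: [0.5128, 0.2741, 0.1925]
tool_rot: [0.714, 0.7, 0.002, 0.001]
ft_force: [0.3, 0.4, -0.9]
grip_width: 0.0858
grasp_force: 0.0
[0.51279302 0.27411982 0.1924705 ]
cover_handle [148. 277.] 0.77 [0.382 0.204 0.052]
cover_handle [112.  44.] 0.67 [0.369 0.421 0.052]
pointer_tip [294. 153.] 0.82 [0.522 0.319 0.071]
grip_flat [309. 107.] 0.66 [0.535 0.353 0.06 ]
grip_flat [290. 104.] 0.5 [0.52  0.356 0.06 ]
lever_handle [260.  74.] 0.71 [0.498 0.38  0.06 ]
lever_handle [148. 278.] 0.46 [0.386 0.208 0.06 ]
sliding_leg [290. 101.] 0.73 [0.523 0.361 0.   ]
```

View pics/w3.png

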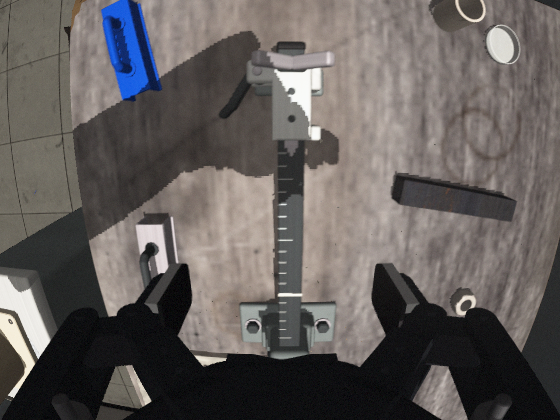

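The cover stands at about (150,240) on the bench, clear of the cradle. The white line is at (289,295), the pointer tip at about (291,152), and the lever runs from (260,74) to its tip at (223,116).

```bash
python3 - <<'E'
from h import *
im=cv2.imread("pics/w3.png")
a=cv2.resize(im[40:180,200:360],None,fx=4,fy=4,interpolation=2)[:, :]
b=cv2.resize(im[270:320,250:330],None,fx=3,fy=3,interpolation=2)
c=np.zeros((560,800,3),np.uint8);c[:,:640]=a;c[:150,640:800]=b[:, 40:200];cv2.imwrite("pics/c.png",c)
g=im[270:320,289].mean(1);print(g.astype(int))
for n,uv,z in [("line",(289.5,295),.07),("tip",(290.5,153),.071),("levtip",(223,116),.06),("levpin",(260,74),.07),("barL",(276,230),.07),("barR",(303,230),.07),("sleeveL",(272,139),.077),("sleeveR",(309,139),.077)]:
    print(n,np.round(atz("wrist",uv,z),4))
E
```

```text
[ 90  91  90  94  92  89  89  89  90  90  90  91  88  87  87  88  87  87
  90  90  86  90 101 223 248 244 171  88  89  87  88  88  86  85  87  86
  87  88  88  86  89  88  84  85  86  87  85  86  86  84]
line [0.5121 0.1937 0.07  ]
tip [0.5143 0.3152 0.071 ]
levtip [0.4631 0.3445 0.06  ]
levpin [0.4932 0.3747 0.07  ]
barL [0.502  0.2543 0.07  ]
barR [0.5235 0.2539 0.07  ]
sleeveL [0.5011 0.3265 0.077 ]
sleeveR [0.5277 0.326  0.077 ]
```

View pics/c.png

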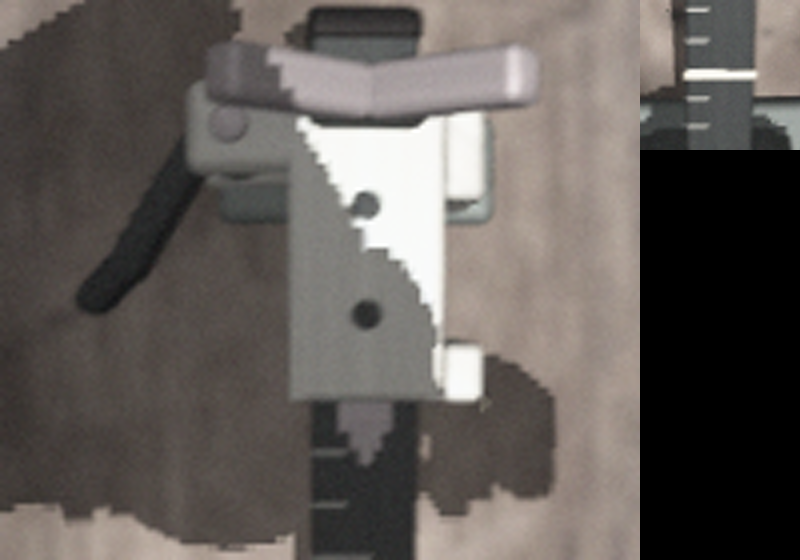

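```bash
python3 - <<'E'
from h import *
for k in range(3):
    o=bot.get_obs();im=bot.camera("wrist");print(o["clock"],np.round(o["eef_pos"],4),np.round(o["tool_rot"],4))
cv2.imwrite("pics/w4.png",im)
print("line rows",[ (c,(np.arange(270,330)[im[270:330,c].mean(1)>160]).tolist()) for c in(284,288,294)])
g=im[200:260:20,250:330].mean(2).astype(int);print(g)
print(im[140:175,284:300].mean(2).astype(int))
E
```

```text
6.6833 [0.5078 0.2709 0.1919] [ 7.142e-01  7.000e-01 -8.000e-04 -2.000e-04]
6.7333 [0.508  0.271  0.1921] [ 7.142e-01  6.999e-01 -5.000e-04 -2.000e-04]
6.7833 [0.5082 0.2711 0.1923] [ 7.142e-01  6.999e-01 -3.000e-04 -1.000e-04]
line rows [(284, []), (288, [280, 289, 290, 291, 292]), (294, [289, 290, 291, 292])]
[[179 181 180 179 177 175 170 169 170 166 167 169 165 163 168 164 168 170
  169 163 160 157 161 167 174 179 182 180 168  83  88  87  85  85  85  75
  137 187 187 184 185 185 188 178  91  92  93  90  91  88  90  90  91  92
   95  93  88  91  92  87  97 153 184 181 176 171 167 165 164 162 159 162
  164 168 166 164 165 157 155 152]
 [175 172 168 170 172 174 173 170 171 170 165 163 165 161 160 162 159 161
  160 157 158 159 158 162 165 167 171 169 159  78  76  77  78  81  73  52
   79  92  88  86  89  91  90  93  90  91  95  93  91  87  91  89  89  94
   94  93  92  90  90  82 100 158 158 161 156 158 160 160 158 162 159 159
  153 154 155 156 157 160 158 152]
 [173 174 172 171 172 175 175 175 173 175 173 175 173 171 173 167 170 168
  167 166 160 162 160 161 163 168 172 173 168 153  
[... 1852 characters left out ...]
  43  47  49  42  47  45  44]
 [ 73  39  39  45  47  46  40  45  43  46  45  45  46  45  44  44]
 [ 72  43  41  44  45  43  42  43  45  44  45  44  42  41  47  42]
 [ 73  40  39  44  42  45  42  44  49  45  45  45  44  42  43  43]
 [ 73  40  40  48  47  47  41  45  45  48  44  43  46  45  46  42]
 [ 74  34  40  45  47  47  49  40  46  49  43  46  45  45  50  43]
 [ 69  40  41  48  47  42  42  47  43  42  44  43  45  45  47  46]
 [ 77  50  43  45  41  45  42  47  47  46  47  48  46  45  48  46]
 [ 75  53  40  47  44  48  42  44  43  44  43  46  48  43  48  45]
 [ 75  60  53  45  45  46  41  44  44  46  44  44  46  46  44  46]
 [ 77  62  84 101  99  98  99 101  99 103 100  97  99  98  97  97]]
```

```bash
python3 - <<'E'
from h import *
o=bot.get_obs()
for n,uv,z in [("line",(295,290.5),.07),("tip",(297.3,152),.071),("bar220",(298,220),.07),("bar200",(298.7,200),.07)]:
    print(n,np.round(atz("wrist",uv,z,o),4))
for t,z in (("pointer_tip",.071),("grip_flat",.06),("lever_handle",.06)):
    for r in bot.spot_point("wrist",t)[:2]: print(t,np.round(r["uv"]),round(r["confidence"],2),np.round(atz("wrist",r["uv"],z,o),3))
E
```

```text
line [0.5176 0.1983 0.07  ]
tip [0.5202 0.3162 0.071 ]
bar220 [0.5203 0.2626 0.07  ]
bar200 [0.5209 0.2789 0.07  ]
pointer_tip [298. 150.] 0.65 [0.521 0.317 0.071]
grip_flat [316. 105.] 0.75 [0.535 0.351 0.06 ]
lever_handle [268.  67.] 0.88 [0.499 0.382 0.06 ]
```

The line is at y≈0.198 and the pointer tip at y≈0.3165, so the leg has to travel about 118 mm. I'll give the hand a half turn so the wrist camera ends up on the head side, where it can see the pointer and the line while gripping.

```bash
python3 -m inch '[0,10,2,0,0,0.12,100, 0,20,4,0,0,0.24,100, 0,30,6,0,0,0.36,100, 0,40,8,0,0,0.48,100, 0,50,10,0,0,0.6,100, 0,60,10,0,0,0.72,100, 0,70,10,0,0,0.84,100, 0,80,10,0,0,0.96,100]'
python3 -m inch '[0,0,0,0,0,0.12,100, 0,0,0,0,0,0.24,100, 0,0,0,0,0,0.36,100, 0,0,0,0,0,0.48,100, 0,0,0,0,0,0.6,100, 0,0,0,0,0,0.72,100, 0,0,0,0,0,0.84,100, 0,0,0,0,0,0.96,100]'
python3 -m inch '[0,0,0,0,0,0.12,100, 0,0,0,0,0,0.24,100, 0,0,0,0,0,0.36,100, 0,0,0,0,0,0.48,100, 0,0,0,0,0,0.6,100, 0,0,0,0,0,0.72,100, 0,0,0,0,0,0.84,100, 0,0,0,0,0,0.96,100]'
python3 -m inch '[0,0,0,0,0,0.12,100, 0,0,0,0,0,0.24,100, 0,0,0,0,0,0.26,100, 0,0,0,0,0,0.26,100, 0,0,0,0,0,0.26,100]'
python3 - <<'E'
from h import *
o=bot.get_obs();im=bot.camera("wrist");cv2.imwrite("pics/w5.png",im);print(o["eef_pos"],o["tool_rot"],o["joint_pos"],o["clock"])
print(R.from_quat(o["tool_rot"]).as_matrix().round(3))
for t,z in (("pointer_tip",.071),("grip_flat",.06),("lever_handle",.06),("sliding_leg",.0)):
    for r in bot.spot_point("wrist",t)[:2]: print(t,np.round(r["uv"]),round(r["confidence"],2),np.round(atz("wrist",r["uv"],z,o),3))
E
```

```text
clock: 7.65
eef_pos: [0.5089, 0.3521, 0.2024]
tool_rot: [0.307, 0.952, 0.0, 0.0]
ft_force: [0.3, 0.4, 0.2]
grip_width: 0.0854
grasp_force: 0.0
clock: 8.32
eef_pos: [0.5089, 0.3515, 0.2023]
tool_rot: [-0.167, 0.986, 0.0, -0.0]
ft_force: [-0.2, 0.4, 0.0]
grip_width: 0.0857
grasp_force: 0.0
clock: 8.98
eef_pos: [0.5089, 0.3515, 0.2023]
tool_rot: [-0.603, 0.798, 0.0, -0.0]
ft_force: [-0.6, 1.0, -0.3]
grip_width: 0.0855
grasp_force: 0.0
clock: 9.4
eef_pos: [0.5089, 0.3515, 0.2023]
tool_rot: [-0.699, 0.716, -0.0, -0.0]
ft_force: [-0.1, -0.3, 0.1]
grip_width: 0.085
grasp_force: 0.0
[0.5089279  0.35154612 0.20230383] [-6.98560780e-01  7.15550722e-01 -1.60120273e-05 -7.63090327e-06] [ 6.04511975e-01  5.01384262e-01  2.54013913e-01  1.32343564e+00
 -3.41335731e-05 -9.42256368e-01] 9.4
[[-0.024 -1.     0.   ]
 [-1.     0.024 -0.   ]
 [ 0.    -0.    -1.   ]]
pointer_tip [265. 160.] 0.93 [0.52  0.314 0.071]
grip_flat [248. 208.] 0.56 [0.536 0.355 0.06 ]
lever_handle [295. 237.] 0.63 [0.497 0.383 0.06 ]
lever_handle [ 99. 117.] 0.22 [0.667 0.268 0.06 ]
sliding_leg [268. 193.] 0.86 [0.522 0.357 0.   ]
```

View pics/w5.png

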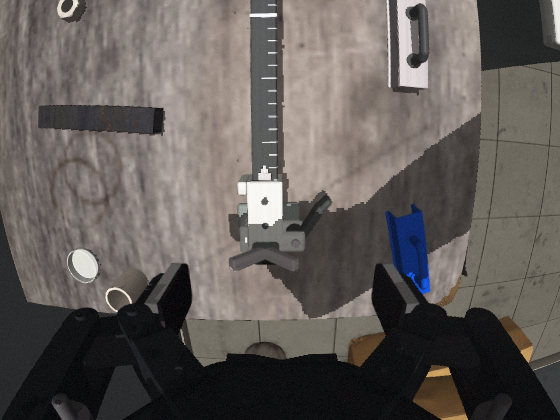

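The white line is at row 15 (262,15), the pointer tip at about (265,167) and the lever tip at (327,199). Behind the sleeve, on its left here, the first shoulder block spans about rows 181–194. I'll pin the notch down with a column profile.

```bash
python3 - <<'E'
from h import *
o=bot.get_obs();im=cv2.imread("pics/w5.png").mean(2).astype(int)
print("notch cols 240,243:",[(r,im[r,240],im[r,243],im[r,246]) for r in range(176,246,2)])
print("tip col",[(r,im[r,264],im[r,265]) for r in range(158,184)])
print("line",im[8:24,265])
for n,uv,z in [("tip166",(264.5,166),.071),("line15",(264,15),.07),("r194",(243,194),.07),("levertip",(328,198),.06)]: print(n,np.round(atz("wrist",uv,z,o),4))
E
```

```text
notch cols 240,243: [(176, np.int64(140), np.int64(108), np.int64(103)), (178, np.int64(116), np.int64(109), np.int64(106)), (180, np.int64(113), np.int64(107), np.int64(88)), (182, np.int64(219), np.int64(222), np.int64(130)), (184, np.int64(249), np.int64(250), np.int64(174)), (186, np.int64(248), np.int64(248), np.int64(167)), (188, np.int64(246), np.int64(245), np.int64(168)), (190, np.int64(242), np.int64(241), np.int64(164)), (192, np.int64(239), np.int64(238), np.int64(162)), (194, np.int64(191), np.int64(191), np.int64(119)), (196, np.int64(150), np.int64(146), np.int64(150)), (198, np.int64(152), np.int64(147), np.int64(142)), (200, np.int64(152), np.int64(144), np.int64(146)), (202, np.int64(148), np.int64(144), np.int64(139)), (204, np.int64(123), np.int64(124), np.int64(126)), (206, np.int64(158), np.int64(159), np.int64(160)), (208, np.int64(160), np.int64(165), np.int64(169)), (210, np.int64(164), np.int64(162), np.int64(165)), (212, np.int64(161), np.int64(153), np.int64(159)), (214, np.int64(162), np.int64(77), np.int64(72)), (216, np.int64(147), np.int64(70), np.int6
[... 1170 characters left out ...]
.int64(247), np.int64(237)), (171, np.int64(248), np.int64(227)), (172, np.int64(243), np.int64(227)), (173, np.int64(226), np.int64(210)), (174, np.int64(232), np.int64(231)), (175, np.int64(229), np.int64(231)), (176, np.int64(231), np.int64(230)), (177, np.int64(231), np.int64(232)), (178, np.int64(226), np.int64(226)), (179, np.int64(224), np.int64(223)), (180, np.int64(121), np.int64(119)), (181, np.int64(164), np.int64(157)), (182, np.int64(228), np.int64(225)), (183, np.int64(242), np.int64(239))]
line [ 93  90  91  92  92 189 250 249 242 153  93  93  93  91  92  93]
tip166 [0.5204 0.3181 0.071 ]
line15 [0.5178 0.1983 0.07  ]
r194 [0.5386 0.3404 0.07  ]
levertip [0.4688 0.348  0.06  ]
```

```bash
python3 -m inch '[-5,1.5,-20,0,0,0,100, -5,1.5,-55,0,0,0,100, -5,1.5,-85,0,0,0,100, -5,1.5,-105,0,0,0,100, -5,1.5,-118,0,0,0,100, -5,1.5,-127,0,0,0,100, -5,1.5,-133,0,0,0,100, -5,1.5,-133,0,0,0,100]'
python3 -m inch '[-2,0,0,0,0,0,100, -4,0,0,0,0,0,100, -6,0,0,0,0,0,100, -8,0,0,0,0,0,100, -9,0,0,0,0,0,100, -9,0,0,0,0,0,100]'
python3 - <<'E'
from h import *
o=bot.get_obs();im=bot.camera("wrist");cv2.imwrite("pics/w6.png",im);print(np.round(o["eef_pos"],4),o["ft_force"])
for P in [(.5204,.317,.071),(.5178,.198,.07)]: print(proj("wrist",P,o))
for r in bot.spot_point("wrist","pointer_tip")[:2]: print(np.round(r["uv"]),r["confidence"],atz("wrist",r["uv"],.071,o))
E
```

```text
clock: 10.32
eef_pos: [0.5036, 0.3528, 0.0682]
tool_rot: [-0.699, 0.715, 0.0, -0.001]
ft_force: [0.1, -0.1, 0.1]
grip_width: 0.0853
grasp_force: 0.0
clock: 10.82
eef_pos: [0.4948, 0.3532, 0.0697]
tool_rot: [-0.7, 0.715, -0.0, 0.0]
ft_force: [0.3, 0.4, 0.3]
grip_width: 0.0857
grasp_force: 0.0
[0.4948 0.3532 0.0697] [0.27364068 0.39816068 0.27425498]
[211.46372863 214.80441853]
[212.07127273 -75.80184016]
[208. 211.] 0.69 [0.52152591 0.31534504 0.071     ]
```

View pics/w6.png

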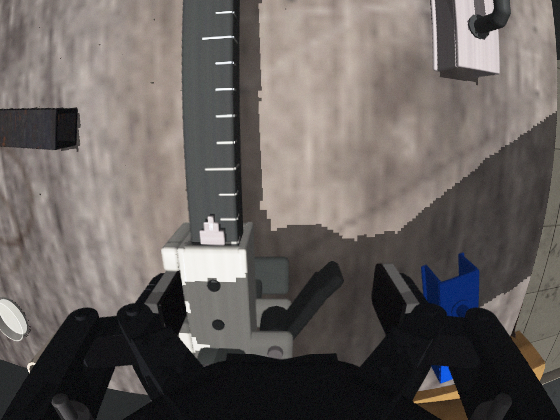

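The left finger stands beside the sleeve, just behind the first shoulder. The lever is open at (340,270), inside the other finger at (390,290), and the tip is at (210,218). I'll slide the leg most of the way.

```bash
python3 -m inch '[-0.1,-5,0,0,0,0,100, -0.4,-20,0,0,0,0,100, -0.8,-38,0,0,0,0,100, -1.2,-56,0,0,0,0,100, -1.6,-74,0,0,0,0,100, -2,-90,0,0,0,0,100, -2.3,-103,0,0,0,0,100, -2.4,-110,0,0,0,0,100]'
python3 -m inch '[0,0,0,0,0,0,100, 0,0,0,0,0,0,100]'
python3 - <<'E'
from h import *
o=bot.get_obs();im=bot.camera("wrist");cv2.imwrite("pics/w7.png",cv2.resize(im[120:330,130:410],None,fx=2.8,fy=2.8,interpolation=2));cv2.imwrite("pics/w7f.png",im);print(np.round(o["eef_pos"],4),o["ft_force"])
for r in bot.spot_point("wrist","pointer_tip")[:2]: print(np.round(r["uv"]),r["confidence"],atz("wrist",r["uv"],.071,o))
g=im.mean(2).astype(int)
for c in (200,206,210,214,218,224,230): print(c,[(r,g[r,c]) for r in range(120,240) if g[r,c]>140])
E
```

```text
clock: 11.58
eef_pos: [0.4924, 0.2412, 0.0693]
tool_rot: [-0.699, 0.715, -0.0, -0.0]
ft_force: [-0.1, 4.3, 1.0]
grip_width: 0.0855
grasp_force: 1.3
clock: 11.75
eef_pos: [0.4925, 0.2427, 0.0692]
tool_rot: [-0.699, 0.715, 0.0, -0.0]
ft_force: [0.3, 0.7, 0.6]
grip_width: 0.0852
grasp_force: 0.0
[0.4925 0.2427 0.0692] [0.3406224  0.65536082 0.5537244 ]
[210. 207.] 0.9 [0.51818104 0.20289163 0.071     ]
200 [(190, np.int64(234)), (191, np.int64(246)), (192, np.int64(246)), (193, np.int64(245)), (194, np.int64(245)), (195, np.int64(244)), (196, np.int64(175)), (226, np.int64(200)), (227, np.int64(231)), (228, np.int64(216)), (229, np.int64(215)), (230, np.int64(213)), (231, np.int64(213)), (232, np.int64(216)), (233, np.int64(218)), (234, np.int64(220)), (235, np.int64(217)), (236, np.int64(215)), (237, np.int64(213)), (238, np.int64(210)), (239, np.int64(219))]
206 [(190, np.int64(238)), (191, np.int64(245)), (192, np.int64(246)), (193, np.int64(245)), (194, np.int64(245)), (195, np.int64(245)), (196, np.int64(241)), (197, np.int64(214)), (212, np.int64(199)), (213, np.int64(202)), (214,
[... 2817 characters left out ...]
.int64(227)), (172, np.int64(150)), (189, np.int64(184)), (190, np.int64(243)), (191, np.int64(245)), (192, np.int64(244)), (193, np.int64(246)), (194, np.int64(245)), (195, np.int64(245)), (196, np.int64(244)), (197, np.int64(184)), (220, np.int64(183)), (221, np.int64(234)), (222, np.int64(165))]
230 [(143, np.int64(229)), (144, np.int64(247)), (145, np.int64(174)), (169, np.int64(159)), (170, np.int64(235)), (171, np.int64(223)), (189, np.int64(187)), (190, np.int64(244)), (191, np.int64(245)), (192, np.int64(243)), (193, np.int64(244)), (194, np.int64(245)), (195, np.int64(245)), (196, np.int64(243)), (197, np.int64(187)), (220, np.int64(181)), (221, np.int64(234)), (222, np.int64(168))]
```

View pics/w7.png

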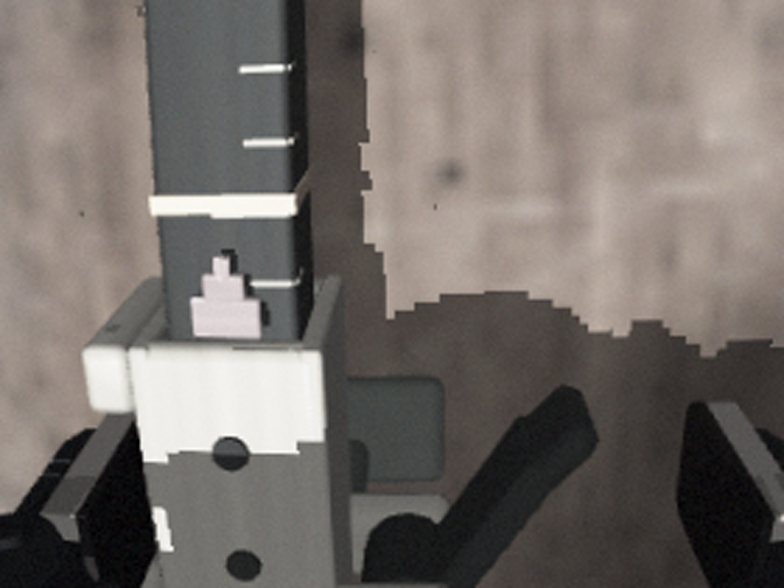

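The pointer tip at about (210,211.5) is a little short of the line, whose centre is at row 193.5. The lever is still open.

```bash
python3 - <<'E'
from h import *
o=bot.get_obs()
t=atz("wrist",(210,211.3),.0715,o);l=atz("wrist",(210,193.4),.07,o);print(np.round(o["eef_pos"],4),t,l,(l-t)*1000)
E
```

```text
[0.4925 0.2433 0.0692] [0.51835727 0.20532845 0.0715    ] [0.5181164  0.19861474 0.07      ] [-0.24086815 -6.71370785 -1.5       ]
```

```bash
python3 -m inch '[0,-2,0,0,0,0,100, 0,-4,0,0,0,0,100, 0,-6,0,0,0,0,100, 0,-7,0,0,0,0,100, 0,-8,0,0,0,0,100, 0,-8,0,0,0,0,100, 0,-8,0,0,0,0,100]'
cat > m.py <<'E'
from h import *
o=bot.get_obs();im=bot.camera("wrist");g=im.mean(2).astype(int)
c0=int(round(proj("wrist",(.518,.2,.07),o)[0]))
print(np.round(o["eef_pos"],4),o["ft_force"].round(1),o["grip_width"],o["clock"])
for c in range(c0-8,c0+24,2): print(c,"".join("#" if v>225 else "+" if v>195 else "-" if v>130 else "." for v in g[175:235,c]))
E
python3 m.py
```

```text
clock: 12.43
eef_pos: [0.4925, 0.235, 0.0692]
tool_rot: [-0.699, 0.715, 0.0, -0.0]
ft_force: [-0.7, 0.3, -0.5]
grip_width: 0.0852
grasp_force: 0.3
[0.4925 0.235  0.0692] [-0.7  0.3 -0.5] 0.0852487693443595 12.4333
204 .................................-######-..........-#+++++-+
206 .................................-######-..........-#+++++++
208 .................................-#######+...-#++++++#+#++++
210 .................................-#######+...-++++++++#####+
212 .................................-#######+....------++++++#+
214 .................................-#######+.........-++++++++
216 .................................-#######+..........-+++++++
218 ..............-+-................-#######+..................
220 ..............-#+................-#######+..................
222 ..............-#+................-#######+..................
224 ..............-#-................-#######+..................
226 ..............-#-................-#######+..................
228 ..............-#-................-#######+..................
230 ..............-#-................-#######+..................
232 ..............-#-................-#######+..................
234 ..............--..................######+-..................
```

```bash
python3 -m inch '[0,-1,0,0,0,0,100, 0,-2,0,0,0,0,100, 0,-2.6,0,0,0,0,100, 0,-2.6,0,0,0,0,100, 0,-2.6,0,0,0,0,100]' ; python3 m.py
```

```text
clock: 12.9
eef_pos: [0.4926, 0.2323, 0.0693]
tool_rot: [-0.699, 0.715, -0.0, -0.0]
ft_force: [0.2, 0.3, 0.6]
grip_width: 0.0856
grasp_force: 0.2
[0.4926 0.2323 0.0693] [0.2 0.3 0.6] 0.08555860192703627 12.9
205 ........................................-######....-#+++++++
207 ........................................-#####+-...-#+++++++
209 ........................................-###--#+++++++++##++
211 ........................................-###--++++++#######+
213 ........................................-###+...----++++++++
215 ........................................-######-...--+++++++
217 ........................................+#######....-+++++++
219 .....................-+-................+#######............
221 .....................-#-................+#######-...........
223 .....................-#-................+#######-...........
225 .....................-#-................+#######-...........
227 .....................-#-................+#######-...........
229 .....................-#-................+#######-...........
231 .....................-#-................+#######-...........
233 .....................-#-................+#######............
235 .....................--.................-######-............
```

The tip at row 219.5 is on the line, centre row 219. Now I'll centre the finger in the notch and bring it against the floor.

```bash
python3 -m inch '[-1,1,0,0,0,0,100, -2,1.5,0,0,0,0,100, -2.7,1.5,0,0,0,0,100, -3,1.5,0,0,0,0,100, -3,1.5,0,0,0,0,100]' ; python3 m.py | sed -n '1p;2,6p'
```

```text
clock: 13.37
eef_pos: [0.4914, 0.2339, 0.0694]
tool_rot: [-0.699, 0.715, -0.001, 0.001]
ft_force: [6.3, -0.7, -4.4]
grip_width: 0.0853
grasp_force: 2.9
[0.4914 0.2339 0.0694] [ 6.3 -0.7 -4.4] 0.08529657565218708 13.3667
202 ....................................-######.....-+++++++++++
204 ....................................-#####++-----+++++++++++
206 ....................................-####--++++++#######++++
208 ....................................-####.-++++++#######++++
210 ....................................-####.......-+++++++++++
```

```bash
python3 -m inch '[1.5,0,0,0,0,0,96, 3,0,0,0,0,0,92, 5,0,0,0,0,0,88, 6.5,0,0,0,0,0,84, 8.5,0,0,0,0,0,80, 8.5,0,0,0,0,0,80]' ; python3 m.py | sed -n '1p;2,9p'
```

```text
clock: 13.92
eef_pos: [0.4999, 0.2344, 0.0708]
tool_rot: [-0.7, 0.715, -0.001, 0.002]
ft_force: [4.8, -0.3, 6.2]
grip_width: 0.0687
grasp_force: 6.8
[0.4999 0.2344 0.0708] [ 4.8 -0.3  6.2] 0.06872225021574249 13.9167
223 .................................-######-.....-#++++++++++++
225 .................................-######-.....-+++++++++++++
227 .................................-######-####+++++++++++++++
229 .................................-####...+++++++++++++++++++
231 .................................-####-..-++++++++++++++++++
233 .................................-######-......-++++++++++++
235 .................................-#######-.....-++++++++++++
237 ...............-.................-#######-.............--+++
```

```bash
python3 -m inch '[1.7,0,0,0,0,0,76, 3.4,0,0,0,0,0,72, 5.1,0,0,0,0,0,68, 6.8,0,0,0,0,0,64, 6.8,0,0,0,0,0,64, 6.8,0,0,0,0,0,64]' ; python3 m.py | sed -n '1p;2,14p'
```

```text
clock: 14.47
eef_pos: [0.5067, 0.2342, 0.0711]
tool_rot: [-0.699, 0.715, -0.001, 0.002]
ft_force: [3.7, -1.8, 8.3]
grip_width: 0.0545
grasp_force: 5.5
[0.5067 0.2342 0.0711] [ 3.7 -1.8  8.3] 0.0544618135872085 14.4667
241 .................................-######-.....-#++++++++++++
243 .................................-######--....-#++++++++++++
245 .................................-######.#++++++++++++++#+++
247 .................................-####...-#+++++++#+###+++++
249 .................................-####-...------++++++++++++
251 .................................-#######-.....-++++++++++++
253 .................................-#######-.....-++++++++++++
255 ...............--................-#######-..............++++
257 ..............-#+................-#######-..............-+++
259 ..............-#-................-#######-..............----
261 ..............-#-................-#######-..................
263 ..............-#-................-#######-..................
265 ..............-#-................-#######-..................
```

Tip is still about 1.5 mm from the line centre. Now the final squeeze.

```bash
python3 -m inch '[1.7,0,0,0,0,0,60, 3,0,0,0,0,0,57, 4,0,0,0,0,0,54, 4,0,0,0,0,0,50, 4,0,0,0,0,0,45, 4,0,0,0,0,0,40, 4,0,0,0,0,0,40, 4,0,0,0,0,0,40]' ; python3 m.py | sed -n '1p;2,9p'
```

```text
clock: 15.18
eef_pos: [0.5113, 0.2345, 0.072]
tool_rot: [-0.699, 0.715, -0.001, 0.003]
ft_force: [3.8, -1.4, 11.3]
grip_width: 0.0445
grasp_force: 59.0
[0.5113 0.2345 0.072 ] [ 3.8 -1.4 11.3] 0.044496811656504 15.1833
252 ................................######-.......+#+++++++#++++
254 ...............................-######-.......-+++++++++++++
256 ...............................-#######-##++++++++++++++++++
258 ...............................-#######--#++++++++++++++++++
260 ...............................-#######--+++++++++++++++++++
262 ...............................-#######+......-+++++++++++++
264 ................................#######+......-++++++++-++++
266 ...............................-#######+..............-+++++
```

```bash
python3 - <<'E'
from h import *
o=bot.get_obs();im=bot.camera("wrist");cv2.imwrite("pics/w8.png",cv2.resize(im[150:340,150:400],None,fx=3,fy=3,interpolation=2))
t=atz("wrist",(258,215.3),.0715,o);l=atz("wrist",(258,210),.07,o);print((t-l)*1000)
E
```

```text
[-0.03477892  1.70278126  1.5       ]
```

View pics/w8.png

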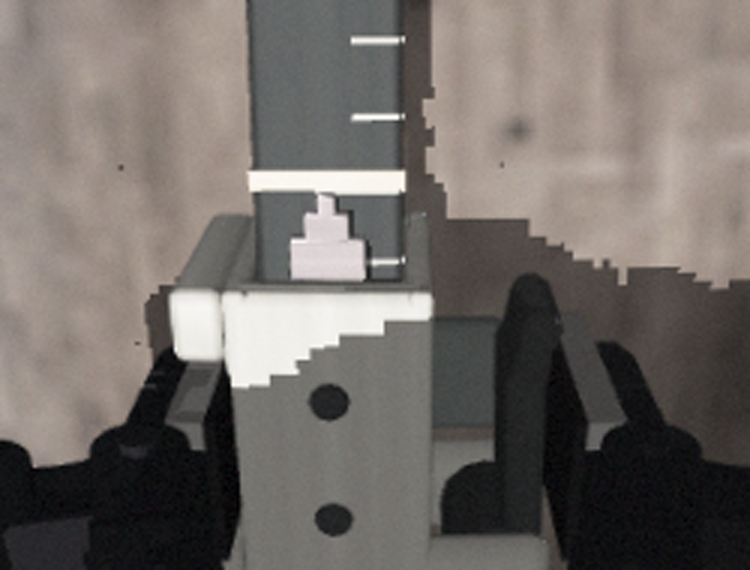

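The lever lies parallel along the sleeve between the fingers at about (525,400) in the crop. The tip at (325,193) touches the line at row 181, about 1.7 mm off its centre. Allowing for pad give, the width comes to about 47 mm, which means the lever is shut. I'll hold briefly and hand in.

```bash
python3 -m inch '[0,0,0,0,0,0,40, 0,0,0,0,0,0,40, 0,0,0,0,0,0,40, 0,0,0,0,0,0,40]' && python3 -c "
from workcell import bot
print(bot.job_done())"
```

```text
clock: 15.62
eef_pos: [0.5112, 0.2345, 0.072]
tool_rot: [-0.699, 0.715, -0.001, 0.003]
ft_force: [3.6, -1.9, 11.8]
grip_width: 0.0449
grasp_force: 59.1
the job is handed in; nothing more can be done
None
```

The job is handed in at 15.6 s, with no verdict returned: the cover stands on the bench clear of the cradle, the pointer is about 1.7 mm from the line's centre, and the lever looks fully shut (about 47 mm across), with leg and lever still gripped at about 59 N.

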